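# Nest the fallen beaker on the stack without jamming it

### The job

The steel beaker lying on its side goes back on the stack. Stand it upright on the worktop and let go of it; then take it again by its rolled rim from above and lower it straight into the top beaker of the stack until you feel it touch, and only then let go. It must hang there loosely, fully nested and straight, so do not drop it in or press it tight, keep the stack standing where it is, and leave the spray can, the round instrument, the piston and the tape roll alone.

Things in the scene. Friction and masses are not known exactly. Their poses are not given: they have to be found in the camera images.
- beaker_mid (a point): Centre of the loose beaker, on its axis half-way up; z points along the axis, foot to mouth. Tapered steel beaker, 130 mm high, 54 mm across at the foot, 67 mm half-way up, 80 mm under the rim, 0.11 to 0.18 kg, centre of mass 46 mm above the foot. At the start it lies on foot and rim, mouth roughly to the robot's right: z rises 8 to 9 degrees, centre 36 mm up. Standing, the centre is 65 mm up.
- beaker_rim (a point): Centre of the loose beaker's mouth, 65 mm from beaker_mid along its axis, level with the top of the rim. The rolled rim is 90 mm across, 10 mm high and 8 mm thick (37 to 45 mm off the axis). The beaker is hollow (wall 3 mm, floor 6 mm), so a finger can go in beside the rim.
- stack: Stack of two such beakers, one nested in the other, mouths up, standing loose on the rubber mat, 0.36 kg. Origin on the axis at the underside, z up. The beakers were spun by hand and differ, so the top one's rim stands anywhere from 160 to 176 mm above the origin; that height is not reported. It does not yield when pressed but tips easily.
- stack_mid (a point): Point on the stack's axis, 80 mm above its underside. The open mouth of the top beaker above it is 74 mm wide and tapers to 48 mm at its floor. A further beaker touches when its rim stands 32 to 35 mm above the top beaker's rim, its centre then 126 to 147 mm above the underside; it hangs there by its own weight, and pressed further it wedges (steel on steel).
- mat: Flat square mat of black ribbed rubber, 160 by 160 mm, 5 mm thick, fixed to the worktop; the stack stands on it, somewhere about its middle. Origin at the centre of its underside, sides along x and y.
- spray: Spray can with an orange cap, 66 mm across and 189 mm tall, a bystander; origin at the centre of its underside.
- speedo: Round chrome instrument with a black face, 90 mm across and 67 mm high, a bystander; origin at the centre of its underside.
- piston: Alloy piston standing on its skirt, 60 mm across and 54 mm high, a bystander; origin at the centre of its underside.
- tape: Roll of black tape lying flat, 66 mm across and 19 mm high, a bystander; origin at the centre of its underside.
There are look-alikes about, which are no part of the job. What is shaped like the part that bears beaker_mid but blue is not meant.

How it is judged:
By the outcome, as a careful person would: the job done as asked, in the order asked, and still so for the second after the job is handed in, with the robot touching nothing.
It also fails if it takes over 67 s, if anything falls off the work surface, if the arm or the gripper's body presses on something with over 40 N, if the wrist force passes 120 N, or if a joint passes its speed limit or range.

### The arm

A 7-joint arm with a two-finger parallel gripper is mounted at the origin on a cart in front of the work surface, level with it; the furniture and walls round the work are solid. World frame = base frame: x ahead of the robot, y to its left, z up, the work surface at z = 0. Lengths are in mm, angles in rad, forces in N, time in s.
With the tool pointing down it reaches from about 400 to 875 mm from the base axis. Payload 4.4 kg.
Tool frame: the origin (TCP) lies where the fingers leave the gripper's body, on its centre line; the fingertips stand 73 mm ahead of it and the grasp point (between the pads) lies 54 mm ahead of it; z points along the fingers, y is the line along which they close (so a half turn about z gives the same grasp; the last joint's range is limited). The gripper opens to 85 mm and grips with 20 to 120 N. Pads are 22 mm wide; open, the fingers measure 114 mm over their backs; the gripper's body (76 mm by 85 mm) begins 54 mm behind the grasp point. The pads swing forward as they close: fully open they stand 13 mm farther back than shut.
Start: joints at [1.262, 0.628, 0.038, 1.517, -0.027, 0.996, -0.02], TCP at [156.298, -630.942, 303.913] pointing down, gripper open.
Joint ranges: [-3.06, 3.06], [-0.37, 2.12], [-1.25, 1.32], [0.18, 2.47], [-1.1, 4.24], [0.23, 1.98], [-2.94, 2.94]. Speed limits (rad/s): [2.57, 2.57, 3.14, 3.14, 3.14, 3.14, 3.14].

### API

Orientations are given as [roll, pitch, yaw] about the fixed x, y, z axes, in that order (R = Rz(yaw) Ry(pitch) Rx(roll)).
In Python, from cell import ctrl gives the robot as it stands.
- The arm moves only by the tool send_rows, never from a script. Its argument "rows" is a list that holds one entry, the list of rows, each a list of 6 numbers: the shift along the tool's x, y, z in cm, then the turn, a rotation vector about the tool's x, y, z in rad. In form: [[[tx, ty, tz, wx, wy, wz], ...]]. A call has 1 to 10 rows; each row is the pose to reach, as a shift and turn from the pose commanded when the call began, along the tool's axes at that moment; what a row does not reach only later rows make up. A row lasts 1/10 s, in which the tool goes at most 50 mm and 8.59 degrees, less where a joint would pass 70% of its speed; a pose out of reach is approached as far as the arm can. A call with a gripper value outside its range is refused whole. "grip" is the closure in counts, from 0 (fully open) to 255 (shut), set as the call begins (left out, the last holds). The fingers move at their own pace and stop on an object; the grip force is fixed at half the most. Time passes only in rows, so rows that repeat a pose let the fingers close. It gives the time, the measured TCP pose, the force, the opening and the grip force at its end, in the units of the state.
- ctrl.read_state(): the state, without advancing time (a new reading comes with each control period).
- ctrl.get_image(name): name is "side" or "top"; returns a dict with "pixels" (384x512x3 uint8, red, green, blue), "fx", "fy", "cx", "cy" (pixels), "extrinsics" (4x4, takes a point from camera to world coordinates). Camera axes: x right, y up, looking along -z (the intrinsics and any distortion apply to the point x, -y, -z); pixel columns grow to the right and rows downward; lengths in mm; the calibration is good to about 2 mm. A picture is of the moment at which its call begins. There is no depth.
- ctrl.finish_job(): hands the job in; it is judged then, once.
The state is a dict: "clock": time; "qpos": joint angles; "qd": joint speeds; "tau": joint torques, N m; "eef_pos": TCP position; "tool_rot": TCP orientation; "force": force on the tool from outside, world axes, zero at the start; "torque": the same for the moment, N m; "width": finger opening in mm; "gripper_force": force on a finger pad.
Only numpy, scipy, OpenCV 4.12 (cv2) and the standard library are available. Lean on these libraries where they do the work, as an engineer would, in place of code of your own. Each camera call takes 0.05 s, during which the arm holds its last target. There are 200 camera calls.

## Working session

There is one attempt and no reset: what is moved stays moved. The work goes in short steps, Python scripts to look and compute and a tool call to move; the robot and the scene stay as the last step left them, time stands still between calls to the robot, and variables do not carry over. Pictures are saved under pics/ and viewed, at most 10 in all, crops included, and the job is handed in when it is done.

Besides the shell and the picture viewer there is one more tool, called after ">>>" as a command line: name --argument value ..., lists and objects as JSON in quotes. send_rows: Moves the arm, as the interface text tells. Its arguments: {"type":"object","properties":{"rows":{"type":"array","items":{"type":"array","items":{"type":"array","items":{"type":"number"}}}},"grip":{"type":"number"}},"required":["rows"]}

```bash
mkdir -p pics; cat > h.py <<'E'
from cell import ctrl
import numpy as np, cv2
from scipy.spatial.transform import Rotation as R
def snap(n,f):
    d=ctrl.get_image(n); cv2.imwrite(f,np.array(d['pixels'])[:,:,::-1]); return d
def proj(d,P):
    E=np.array(d['extrinsics']);P=np.atleast_2d(P)
    c=(P-E[:3,3])@E[:3,:3]
    return np.c_[d['cx']+d['fx']*c[:,0]/-c[:,2], d['cy']-d['fy']*c[:,1]/-c[:,2]]
def ray(d,u,v):
    E=np.array(d['extrinsics']);r=E[:3,:3]@np.array([(u-d['cx'])/d['fx'],-(v-d['cy'])/d['fy'],-1]);return E[:3,3],r
def atz(d,u,v,z):
    o,r=ray(d,u,v);return o+r*(z-o[2])/r[2]
E
python3 - <<'E'
from h import *
for n in('side','top'):
    d=snap(n,f'pics/{n}0.png'); print(n,{k:v for k,v in d.items() if k!='pixels'})
print(ctrl.read_state())
E
```

```text
side {'fx': 393.48630893932443, 'fy': 393.48630893932443, 'cx': 257.0930709004672, 'cy': 189.77099261935717, 'extrinsics': array([[-5.18437545e-01,  7.08820905e-01, -4.78325659e-01,
         1.06280629e+01],
       [-8.54968244e-01, -4.40048762e-01,  2.74565818e-01,
         4.96793667e+02],
       [-1.58686222e-02,  5.51298478e-01,  8.34157165e-01,
         9.75719090e+02],
       [ 0.00000000e+00,  0.00000000e+00,  0.00000000e+00,
         1.00000000e+00]])}
top {'fx': 450.47376240362945, 'fy': 450.47376240362945, 'cx': 254.58918053648208, 'cy': 190.21962754274628, 'extrinsics': array([[ 2.69083730e-02,  9.96192336e-01, -8.29262874e-02,
         4.07729890e+02],
       [-9.99629094e-01,  2.71636761e-02,  1.95177527e-03,
         1.85412257e+02],
       [ 4.19692637e-03,  8.28430104e-02,  9.96553772e-01,
         1.59086988e+03],
       [ 0.00000000e+00,  0.00000000e+00,  0.00000000e+00,
         1.00000000e+00]])}
{'clock': 0.1, 'qpos': array([ 1.26219256,  0.62926431,  0.03846124,  1.51828275, -0.02695148,
        0.9962972 , -0.01999883]), 'qd': array([ 2.25528483e-04, -1.23512152e-03,  8.77023456e-05,  1.50773882e-05,
        1.08193644e-03, -5.97448119e-04,  3.68675347e-04]), 'tau': array([ 2.72999656e-03, -5.64530683e+01,  1.23081788e+00, -1.93971473e+01,
        1.14486966e-02,  5.49795004e-03, -9.23952967e-06]), 'eef_pos': array([ 156.18078897, -630.50177731,  303.06961972]), 'tool_rot': array([-3.13986053e+00,  6.87890743e-05,  2.42817729e-01]), 'force': array([ 0.09703134, -0.66277755, -0.38235935]), 'torque': array([ 0.02084748, -0.04762894, -0.04203025]), 'gripper_force': 0.0, 'width': 85.3899434962716}
```

View pics/side0.png

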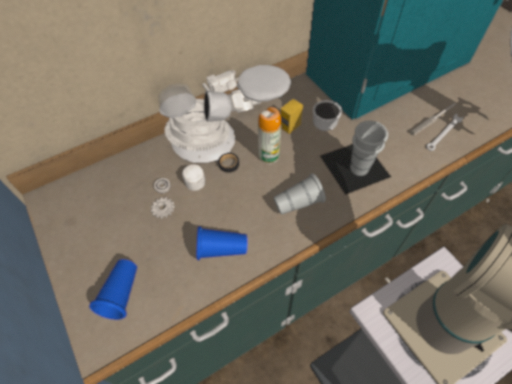

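View pics/top0.png

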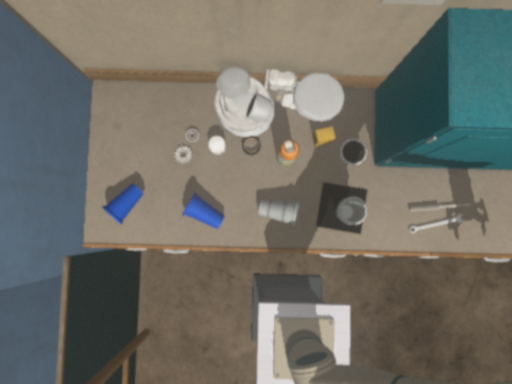

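Candidates: the steel beaker at top (278,210), the blue look-alikes at (204,210) and (124,203), and the stack at (350,210). I choose the steel one at (278,210) and check it in a close crop.

```bash
python3 - <<'E'
from h import *
a=cv2.imread('pics/top0.png')[170:245,245:380]; b=cv2.imread('pics/side0.png')[110:225,262:397]
c=np.vstack([cv2.resize(a,None,fx=4,fy=4,interpolation=2),cv2.resize(b[:,:],None,fx=4,fy=4,interpolation=2)])
a=cv2.resize(a,None,fx=5.5,fy=5.5,interpolation=cv2.INTER_CUBIC)
cv2.imwrite('pics/c1.png',a)
b=cv2.resize(b,None,fx=5,fy=5,interpolation=cv2.INTER_CUBIC); cv2.imwrite('pics/c2.png',b)
E
```

```text
(no output)
```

View pics/c1.png

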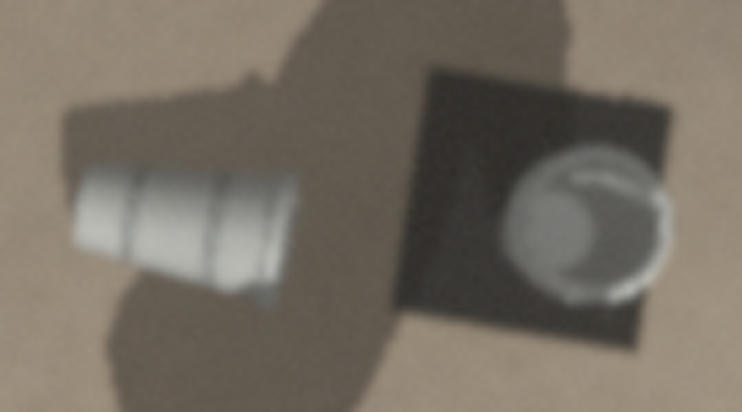

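View pics/c2.png

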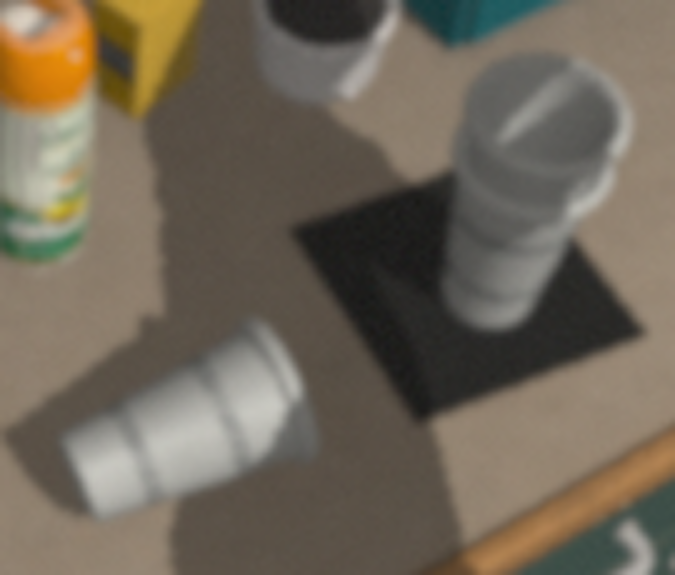

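The crop confirms the steel beaker, with its mouth at the right end. Next I fit both outlines in both views.

```bash
cat > fit.py <<'E'
from h import *
from scipy.optimize import least_squares
th=np.linspace(0,2*np.pi,60,endpoint=False)
def rings(c,ax,lst):
    ax=ax/np.linalg.norm(ax);u=np.cross(ax,[1,0.1,0.3]);u/=np.linalg.norm(u);v=np.cross(ax,u)
    return np.vstack([c+s*ax+r*(np.outer(np.cos(th),u)+np.outer(np.sin(th),v)) for s,r in lst])
def dist(d,P,pts):
    h=cv2.convexHull((proj(d,P)*16).astype(np.float32))
    return [cv2.pointPolygonTest(h,(float(p[0]*16),float(p[1]*16)),True)/16 for p in pts]
B=[(-65,27),(55,45),(65,45)]
def lying(p):
    t=np.radians(8.5);return rings(np.array([p[0],p[1],36]),np.array([np.cos(p[2])*np.cos(t),np.sin(p[2])*np.cos(t),np.sin(t)]),B)
def stack(p): return rings(np.array([p[0],p[1],5.]),np.array([0,0,1.]),[(0,27),(p[2]-43,45*.93),(p[2]-10,45),(p[2],45)])
E
python3 - <<'E'
from fit import *
T=ctrl.get_image('top');S=ctrl.get_image('side')
ct=lambda L:np.array(L)/5.5+[245,170]
cs=lambda L:np.array(L)/5+[262,110]
bt=ct([(90,165),(298,172),(278,305),(72,245),(160,265)]);bs=cs([(65,440),(98,518),(250,470),(318,440),(300,380),(258,315),(240,330)])
f=lambda p:np.r_[dist(T,lying(p),bt),dist(S,lying(p),bs)]
p0=atz(T,278,210,36)
r=least_squares(f,[p0[0],p0[1],-1.57],diff_step=1e-3,x_scale=[10,10,.1]);print('beaker',r.x,np.round(r.fun,1))
st=ct([(503,230),(588,145),(672,225),(600,305)]);ss=cs([(460,110),(540,52),(632,125),(608,200),(443,285),(490,331),(535,315)])
g=lambda p:np.r_[dist(T,stack(p),st),dist(S,stack(p),ss)]
p0=atz(T,350,210,170)
r=least_squares(g,[p0[0],p0[1],168],diff_step=1e-3);print('stack',r.x,np.round(r.fun,1))
for n,d,u,v,z in[('spray',T,289,150,189),('sprayS',S,268,155,10),('mug',T,353,152,80),('mat',T,343,208,5)]:print(n,atz(d,u,v,z).round())
E
```

```text
beaker [470.26514827  97.84528747  -1.77157252] [ 0.3 -0.1 -0.6 -1.   1.5  0.6 -0.7  1.7  0.9  0.8  0.3  1.5]
stack [ 468.22217201 -130.57127686  160.32637872] [ 1.2 -0.7 -0.  -0.  -0.9 -0.5  0.7 -1.  -0.6 -0.7 -1. ]
spray [654.  78. 189.]
sprayS [658.  82.  10.]
mug [ 673. -148.   80.]
mat [ 485. -131.    5.]
```

```bash
cat >> h.py <<'E'
def row(pos,M):
    "row (cm,rad) from the measured pose to world pos + rotation M"
    s=ctrl.read_state();A=R.from_euler('xyz',s['tool_rot'])
    d=A.inv().apply(np.array(pos)-s['eef_pos'])/10; w=(A.inv()*M).as_rotvec()
    with open('log.txt','a') as f: f.write(repr([list(map(float,s['qpos'])),list(map(float,s['eef_pos'])),list(map(float,s['tool_rot']))])+'\n')
    print('t %.1f'%s['clock'],np.round(s['eef_pos'],1),np.round(s['tool_rot'],3),'q',np.round(s['qpos'],2),'F',np.round(s['force'],1),'w %.1f'%s['width'])
    print('row',np.round(d,2),np.round(w,3))
def down(yaw): return R.from_euler('xyz',[np.pi,0,yaw])
E
python3 -c "
from h import *
row([440,-350,300],down(.75))"
```

```text
t 0.2 [ 156.2 -630.6  303.3] [-3.14   0.     0.243] q [ 1.26  0.63  0.04  1.52 -0.03  1.   -0.02] F [-0.1  0.1 -0.2] w 85.8
row [ 34.29 -20.42   0.36] [-0.001 -0.    -0.507]
```

>>> send_rows --rows '[[[34.3,-20.4,0.3,0,0,-0.5],[34.3,-20.4,0.3,0,0,-0.5],[34.3,-20.4,0.3,0,0,-0.5],[34.3,-20.4,0.3,0,0,-0.5],[34.3,-20.4,0.3,0,0,-0.5],[34.3,-20.4,0.3,0,0,-0.5],[34.3,-20.4,0.3,0,0,-0.5],[34.3,-20.4,0.3,0,0,-0.5]]]'

```text
clock: 1.0
eef_pos: [441.4, -348.8, 301.0]
tool_rot: [3.141, -0.0, 0.743]
force: [0.8, -0.2, 0.7]
width: 85.2
gripper_force: 0.0
```

```bash
python3 -c "
from h import *
row([470,98,250],down(1.37))"
```

```text
t 1.0 [ 441.4 -348.8  301. ] [ 3.141 -0.     0.743] q [ 0.69  0.51 -0.11  1.77  0.07  0.87 -0.28] F [ 0.8 -0.2  0.7] w 85.2
row [ 32.33 -30.98   5.09] [ 0.    -0.    -0.627]
```

>>> send_rows --rows '[[[32.3,-31.0,0,0,0,-0.62],[32.3,-31.0,0,0,0,-0.62],[32.3,-31.0,0,0,0,-0.62],[32.3,-31.0,0,0,0,-0.62],[32.3,-31.0,0,0,0,-0.62],[32.3,-31.0,0,0,0,-0.62],[32.3,-31.0,0,0,0,-0.62],[32.3,-31.0,0,0,0,-0.62],[32.3,-31.0,5,0,0,-0.62],[32.3,-31.0,5,0,0,-0.62]]]'

```text
clock: 2.0
eef_pos: [467.5, 100.5, 249.5]
tool_rot: [-3.14, -0.002, 1.369]
force: [-0.5, -0.8, -0.5]
width: 85.6
gripper_force: 0.0
```

```bash
python3 - <<'E'
from fit import *
row([470,98,90],down(1.37))
# kinematic fit check: S-R-S, axis variants
import itertools
L=[eval(l) for l in open('log.txt')]
Q=np.array([l[0] for l in L]);P=np.array([l[1] for l in L]);Rt=R.from_euler('xyz',np.array([l[2] for l in L]))
best=[]
for sg in itertools.product([1,-1],repeat=4):
    def fk(q,p):
        M=R.identity();x=np.array([0,0,p[0]])
        M=R.from_rotvec([0,0,sg[0]*q[0]])*R.from_rotvec([0,q[1],0]); x=x+M.apply([0,0,p[1]])
        M=M*R.from_rotvec([0,0,sg[1]*q[2]]);x=x+M.apply([p[4],0,0]);M=M*R.from_rotvec([0,q[3],0]);x=x+M.apply([p[5],0,p[2]])
        M=M*R.from_rotvec([0,0,sg[2]*q[4]])*R.from_rotvec([0,q[5],0]);x=x+M.apply([p[6],0,p[3]])
        return x,M*R.from_rotvec([0,0,sg[3]*q[6]])
    f=lambda p:np.r_[np.concatenate([(fk(q,p)[0]-x)/10 for q,x in zip(Q,P)]),(p-np.array([300,400,400,200,0,0,0]))*1e-3]
    r=least_squares(f,[300,400,400,200,0,0,0])
    M=[(fk(q,r.x)[1].inv()*t) for q,t in zip(Q,Rt)]
    rot=sum((M[0].inv()*m).magnitude() for m in M)
    best.append((r.cost+100*rot,r.cost,rot,sg,r.x.round(),M[0].as_rotvec().round(2)))
for b in sorted(best,key=lambda b:b[0])[:4]:print(b)
E
```

```text
t 2.0 [467.5 100.5 249.5] [-3.140e+00 -2.000e-03  1.369e+00] q [-0.05  0.48 -0.31  2.04  0.23  0.66 -0.71] F [-0.5 -0.8 -0.5] w 85.6
row [-0.22  0.32 15.94] [-0.002 -0.002 -0.001]
(np.float64(6.852544533098545), np.float64(6.852544533098444), 1.01173250444428e-15, (-1, -1, -1, -1), array([272., 638., 407., 268.,  40., -32., 117.]), array([ 0.  , -0.  ,  1.57]))
(np.float64(66.07600545854558), np.float64(15.982675793960071), 0.5009332966458551, (-1, 1, 1, 1), array([ 219., 1094.,  546.,  508.,  220., -148.,  700.]), array([-0. ,  0. ,  1.7]))
(np.float64(77.63608085902507), np.float64(6.852125685570617), 0.7078395517345446, (-1, -1, 1, -1), array([  5., 535., 370., -74., -24.,  25., -57.]), array([-0.04,  0.04,  1.6 ]))
(np.float64(106.53138178422074), np.float64(5.809304269791175), 1.0072207751442956, (-1, 1, -1, -1), array([-282.,  354.,  480., -819.,  112.,  229.,  -70.]), array([ 0.03, -0.04,  1.63]))
```

>>> send_rows --rows '[[[-0.2,0.3,5,0,0,0],[-0.2,0.3,9,0,0,0],[-0.2,0.3,12,0,0,0],[-0.2,0.3,14,0,0,0],[-0.2,0.3,15.5,0,0,0],[-0.2,0.3,15.9,0,0,0],[-0.2,0.3,15.9,0,0,0]]]'

```text
clock: 2.7
eef_pos: [470.8, 93.8, 91.6]
tool_rot: [-3.141, 0.0, 1.363]
force: [-0.8, 0.2, -1.0]
width: 85.4
gripper_force: 0.0
```

```bash
python3 - <<'E'
from h import *
row([470,98,90],down(1.37))
a=snap('top','pics/t1.png');b=snap('side','pics/s1.png')
x=cv2.imread('pics/t1.png')[160:260,220:330];y=cv2.imread('pics/s1.png')[130:230,245:355]
cv2.imwrite('pics/c3.png',cv2.resize(np.hstack([x,y]),None,fx=3.6,fy=3.6,interpolation=2))
E
```

```text
t 2.7 [470.8  93.8  91.6] [-3.141  0.     1.363] q [-0.16  0.77 -0.15  2.13  0.39  0.27 -0.85] F [-0.8  0.2 -1. ] w 85.4
row [ 0.4  -0.17  0.16] [-0.001  0.    -0.007]
```

View pics/c3.png

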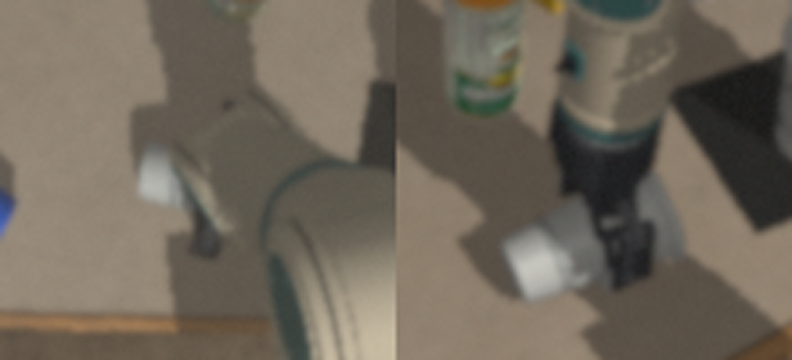

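The gripper straddles the steel beaker at about its middle (right half, finger at (625,250)), so I close.

>>> send_rows --rows '[[[0,0,0,0,0,0],[0,0,0,0,0,0],[0,0,0,0,0,0],[0,0,0,0,0,0],[0,0,0,0,0,0],[0,0,0,0,0,0],[0,0,0,0,0,0]]]' --grip 255

```text
clock: 3.5
eef_pos: [471.2, 93.8, 93.5]
tool_rot: [3.14, -0.0, 1.363]
force: [-2.3, -0.0, 9.5]
width: 67.8
gripper_force: 63.5
```

>>> send_rows --rows '[[[0,0,-4,0,0,0],[0,0,-9,0,0,0],[0,0,-14,0,0,0],[0,0,-18,0,0,0],[0,0,-20,0,0,0],[0,0,-20,0,0,0]]]'

```text
clock: 4.1
eef_pos: [472.4, 94.0, 295.4]
tool_rot: [3.134, -0.003, 1.362]
force: [0.6, 0.9, -0.9]
width: 67.5
gripper_force: 68.2
```

```bash
python3 - <<'E'
from fit import *
# rotate about tool y so mouth (-tool x) goes up
A=R.from_euler('xyz',ctrl.read_state()['tool_rot'])
t=np.radians(81.5)
for s in(1,-1):
    M=A*R.from_rotvec([0,s*t,0]); print(s,M.apply([0,0,1]).round(2),'axis',(M.apply(R.from_rotvec([0,0,0]).apply([-np.cos(np.radians(8.5)),0,-np.sin(np.radians(8.5))]))).round(2))
row([500,180,285],A*R.from_rotvec([0,t,0]))
b=snap('side','pics/s2.png');cv2.imwrite('pics/c4.png',cv2.resize(cv2.imread('pics/s2.png')[60:230,220:400],None,fx=3,fy=3))
E
```

```text
1 [ 0.21  0.97 -0.15] axis [-0.05 -0.28 -0.96]
-1 [-0.2  -0.97 -0.15] axis [-0.01 -0.    1.  ]
t 4.1 [472.4  94.  295.4] [ 3.134e+00 -3.000e-03  1.362e+00] q [ 0.01  0.42 -0.37  1.98  0.21  0.77 -0.69] F [ 0.6  0.9 -0.9] w 67.5
row [8.99 0.91 1.07] [-0.     1.422  0.   ]
```

View pics/c4.png

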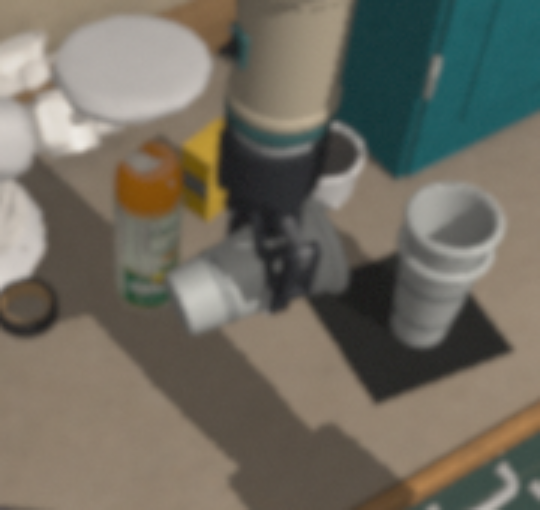

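Beaker held level at (250,265). Now the rotation about the closing axis.

>>> send_rows --rows '[[[1,0,0,0,-0.14,0],[2,0,0,0,-0.28,0],[3,0,0,0,-0.42,0],[4,0,0,0,-0.57,0],[5,0,0,0,-0.71,0],[6,0,0,0,-0.85,0],[7,0,0,0,-0.99,0],[7,0,0,0,-1.14,0],[7,0,0,0,-1.28,0],[7,0,0,0,-1.42,0]]]'

```text
clock: 5.15
eef_pos: [485.1, 163.0, 290.0]
tool_rot: [-3.131, 1.427, 1.376]
force: [0.2, -0.0, -1.4]
width: 67.7
gripper_force: 68.1
```

```bash
python3 - <<'E'
from h import *
A=R.from_euler('xyz',[np.pi,0,1.367])
row([480,160,290],A*R.from_rotvec([0,-np.radians(81.5),0]))
E
```

```text
t 5.2 [485.1 163.  290. ] [-3.131  1.427  1.376] q [-0.71  1.    0.    1.53  0.69  1.92 -1.18] F [ 0.2 -0.  -1.4] w 67.7
row [-0.05 -0.44  0.39] [-0.002  0.004  0.001]
```

```bash
python3 - <<'E'
from h import *
A=R.from_euler('xyz',[np.pi,0,1.367])*R.from_rotvec([0,-np.radians(81.5),0])
row([480,160,150],A);row([480,160,95],A)
b=snap('side','pics/s3.png');t=snap('top','pics/t3.png')
E
```

```text
t 5.2 [485.1 163.  290. ] [-3.131  1.427  1.376] q [-0.71  1.    0.    1.53  0.69  1.92 -1.18] F [ 0.2 -0.  -1.4] w 67.7
row [13.8  -0.41  2.4 ] [-0.002  0.004  0.001]
t 5.2 [485.1 163.  290. ] [-3.131  1.427  1.376] q [-0.71  1.    0.    1.53  0.69  1.92 -1.18] F [ 0.2 -0.  -1.4] w 67.7
row [19.25 -0.41  3.19] [-0.002  0.004  0.001]
```

>>> send_rows --rows '[[[4,-0.2,0,0,0,0],[8,-0.4,-0.5,0,0,0],[11,-0.4,-1.0,0,0,0],[13,-0.4,-1.6,0,0,0],[13.8,-0.4,-1.7,0,0,0],[13.8,-0.4,-1.7,0,0,0]]]'

```text
clock: 5.85
eef_pos: [489.2, 199.5, 157.5]
tool_rot: [-3.137, 1.419, 1.368]
force: [0.6, -0.5, -1.1]
width: 67.9
gripper_force: 68.3
```

```bash
python3 - <<'E'
from h import *
A=R.from_euler('xyz',[np.pi,0,1.367])*R.from_rotvec([0,-np.radians(81.5),0])
row([480,160,95],A)
t=snap('top','pics/t4.png');b=snap('side','pics/s4.png')
x=cv2.imread('pics/t4.png')[150:260,210:330];y=cv2.imread('pics/s4.png')[110:220,235:355]
cv2.imwrite('pics/c5.png',cv2.resize(np.hstack([x,y]),None,fx=3.3,fy=3.3,interpolation=2))
E
```

```text
t 5.8 [489.2 199.5 157.5] [-3.137  1.419  1.368] q [-0.74  1.22 -0.01  1.39  0.64  1.86 -1.27] F [ 0.6 -0.5 -1.1] w 67.9
row [ 5.56 -0.07  4.96] [-0.004 -0.004  0.   ]
```

View pics/c5.png

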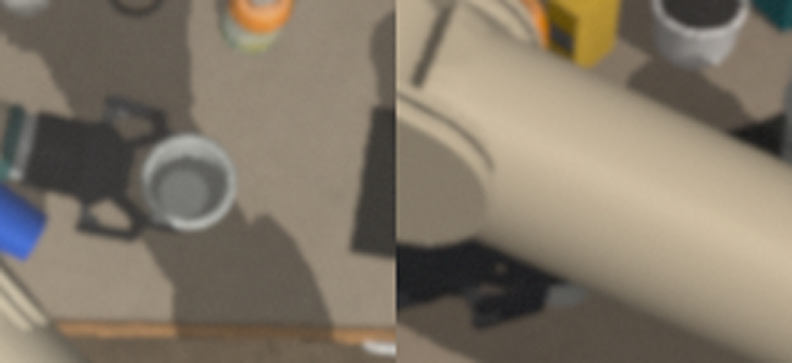

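I'd been heading to a spot where the wrist would foul the blue beaker (left side of the top view), so I choose a clearer one: beaker at about (545,-10).

```bash
python3 - <<'E'
from h import *
A=R.from_euler('xyz',[np.pi,0,1.5])*R.from_rotvec([0,-np.radians(81.5),0])
row([545,45,150],A)
d=ctrl.get_image('top')
for p in[(185,197),(195,195),(223,213),(218,228)]:print(atz(d,*p,30).round())
# beaker tilt: rim ellipse / floor centre in the last view
E
```

```text
t 6.0 [489.6 199.3 159.2] [3.134 1.419 1.354] q [-0.74  1.22 -0.01  1.39  0.64  1.86 -1.27] F [-1.6 -0.5 -1.3] w 67.7
row [-1.19  8.61 13.93] [-0.136 -0.003 -0.022]
[507. 423.  30.]
[515. 389.  30.]
[456. 290.  30.]
[403. 305.  30.]
```

>>> send_rows --rows '[[[-0.2,2,3.5,-0.03,0,0],[-0.4,4,7,-0.06,0,0],[-0.8,6.5,10.5,-0.1,0,-0.01],[-1.2,8.6,13.9,-0.135,0,-0.02],[-1.2,8.6,13.9,-0.135,0,-0.02],[-1.2,8.6,13.9,-0.135,0,-0.02]]]'

```text
clock: 6.6
eef_pos: [544.8, 44.7, 150.3]
tool_rot: [3.128, 1.419, 1.483]
force: [0.5, 0.7, -1.4]
width: 68.0
gripper_force: 68.3
```

```bash
python3 - <<'E'
from fit import *
A=R.from_euler('xyz',[np.pi,0,1.5])*R.from_rotvec([0,-np.radians(81.5),0])
row([545,45,95],A)
t=snap('top','pics/t5.png');b=snap('side','pics/s5.png')
x=cv2.imread('pics/t5.png')[140:250,220:340];y=cv2.imread('pics/s5.png')[80:190,245:365]
cv2.imwrite('pics/c6.png',cv2.resize(np.hstack([x,y]),None,fx=3.3,fy=3.3,interpolation=2))
E
```

```text
t 6.6 [544.8  44.7 150.3] [3.128 1.419 1.483] q [-0.59  1.18  0.05  1.62  0.9   1.59 -1.27] F [ 0.5  0.7 -1.4] w 68.0
row [5.48 0.01 0.81] [-0.003 -0.003 -0.003]
```

View pics/c6.png

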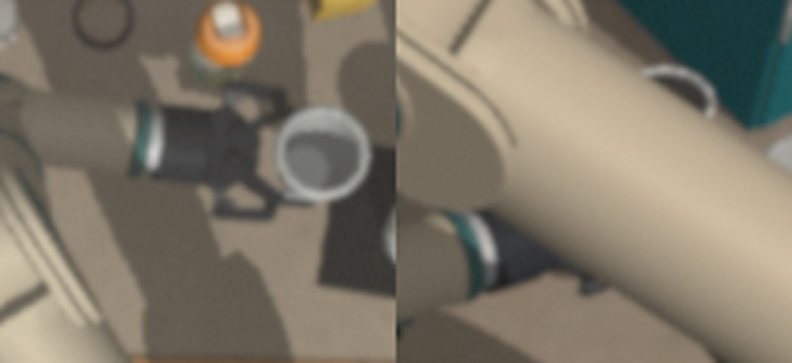

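```bash
python3 - <<'E'
from h import *
d=ctrl.get_image('top')
p=atz(d,220+323/3.3,140+153/3.3,203);print(p.round())
q=proj(d,[p[0],p[1],79])[0];print('expected floor crop px',(q-[220,140])*3.3,'obs ~307,160')
img=cv2.imread('pics/t5.png')[165:205,298:340];cv2.imwrite('pics/c7.png',cv2.resize(img,None,fx=12,fy=12,interpolation=2))
A=R.from_euler('xyz',[np.pi,0,1.5])*R.from_rotvec([0,-np.radians(81.5),0])
row([525,45,95],A); row([525,45,85],A)
E
```

```text
[541. -13. 203.]
expected floor crop px [305.48916185 164.09522211] obs ~307,160
t 6.8 [544.8  47.4 149.2] [3.134 1.418 1.493] q [-0.59  1.18  0.05  1.61  0.9   1.59 -1.27] F [-0.  -0.1 -1.1] w 67.7
row [ 5.29 -1.96  1.2 ] [ 0.001 -0.005 -0.001]
t 6.8 [544.8  47.4 149.2] [3.134 1.418 1.493] q [-0.59  1.18  0.05  1.61  0.9   1.59 -1.27] F [-0.  -0.1 -1.1] w 67.7
row [ 6.28 -1.96  1.35] [ 0.001 -0.005 -0.001]
```

View pics/c7.png

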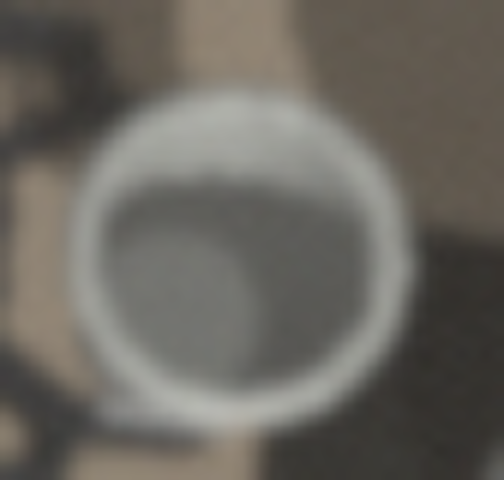

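Upright within 1–2° (floor disc at (180,305), predicted (178,301)). Lowering.

>>> send_rows --rows '[[[1,-1,0.2,0,0,0],[2.5,-1.96,0.4,0,-0.003,0],[4,-1.96,0.8,0,-0.003,0],[5,-1.96,1.1,0,-0.005,0],[5.3,-1.96,1.2,0,-0.005,0],[5.6,-1.96,1.25,0,-0.005,0],[5.9,-1.96,1.3,0,-0.005,0],[6.1,-1.96,1.3,0,-0.005,0],[6.3,-1.96,1.35,0,-0.005,0],[6.3,-1.96,1.35,0,-0.005,0]]]'

```text
clock: 7.75
eef_pos: [524.9, 43.4, 84.7]
tool_rot: [3.137, 1.425, 1.494]
force: [-0.6, 0.4, -0.9]
width: 67.8
gripper_force: 68.3
```

```bash
python3 - <<'E'
from h import *
A=R.from_euler('xyz',[np.pi,0,1.5])*R.from_rotvec([0,-np.radians(81.5),0])
row([525,45,72],A)
E
```

```text
t 7.8 [524.9  43.4  84.7] [3.137 1.425 1.494] q [-0.6   1.28  0.04  1.61  0.89  1.54 -1.35] F [-0.6  0.4 -0.9] w 67.8
row [ 1.28 -0.01  0.02] [-0.001  0.002 -0.001]
```

>>> send_rows --rows '[[[0.2,0,0.03,0,0,0],[0.4,0,0.06,0,0,0],[0.5,0,0.07,0,0,0],[0.6,0,0.09,0,0,0],[0.6,0,0.09,0,0,0]]]'

```text
clock: 8.25
eef_pos: [524.9, 42.9, 80.2]
tool_rot: [3.131, 1.429, 1.488]
force: [-0.7, 1.2, 6.0]
width: 67.5
gripper_force: 68.0
```

>>> send_rows --rows '[[[-0.05,0,0,0,0,0],[-0.08,0,0,0,0,0]]]'

```text
clock: 8.45
eef_pos: [524.9, 43.0, 80.3]
tool_rot: [3.133, 1.427, 1.491]
force: [-0.6, 1.6, 4.8]
width: 67.6
gripper_force: 67.9
```

>>> send_rows --rows '[[[0,0,0,0,0,0],[0,0,0,0,0,0],[0,0,0,0,0,0],[0,0,0,0,0,0],[0,0,0,0,0,0],[0,0,0,0,0,0]]]' --grip 0

```text
clock: 9.05
eef_pos: [524.8, 43.2, 79.3]
tool_rot: [3.139, 1.425, 1.497]
force: [-0.0, -0.3, -0.7]
width: 85.5
gripper_force: 0.0
```

```bash
python3 - <<'E'
from h import *
d=snap('top','pics/t6.png')
row([525,45,85],down(1.5))
img=cv2.imread('pics/t6.png')[140:260,215:345];cv2.imwrite('pics/c8.png',cv2.resize(img,None,fx=5,fy=5,interpolation=2))
E
```

```text
t 9.1 [524.9  43.2  79.3] [3.138 1.425 1.496] q [-0.6   1.29  0.04  1.61  0.89  1.54 -1.36] F [-0.3  0.3 -0.8] w 85.5
row [-0.53  0.   -0.26] [-0.000e+00  1.425e+00 -1.000e-03]
```

View pics/c8.png

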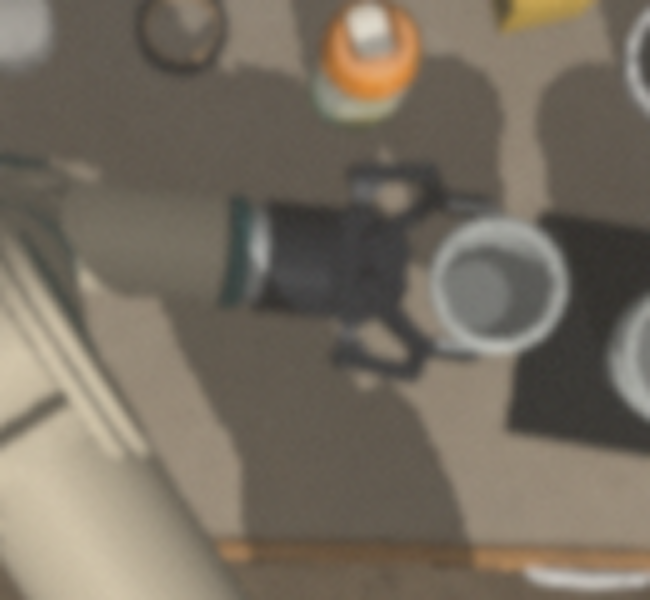

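>>> send_rows --rows '[[[-0.3,0,-2,0,0,0],[-0.6,0,-4.5,0,0,0],[-1.5,0,-7,0,0,0],[-3.5,0,-8.5,0,0,0],[-7,0,-9,0,0,0],[-12,0,-9,0,0,0],[-17,0,-9,0,0,0],[-21,0,-9,0,0,0],[-23,0,-9,0,0,0],[-23,0,-9,0,0,0]]]'

```text
clock: 10.1
eef_pos: [529.0, 98.1, 323.2]
tool_rot: [3.104, 1.423, 1.461]
force: [0.1, -0.2, -0.9]
width: 85.4
gripper_force: 0.0
```

```bash
python3 - <<'E'
from fit import *
d=snap('top','pics/t7.png')
img=cv2.imread('pics/t7.png')[170:225,285:370]
cv2.imwrite('pics/c9.png',cv2.resize(img,None,fx=8,fy=8,interpolation=2))
row([525,120,310],down(1.5))
E
```

```text
t 10.2 [528.8  98.5 321.2] [3.123 1.423 1.48 ] q [-0.66  0.92  0.04  1.62  0.87  1.8  -1.1 ] F [ 0.6  0.3 -0.4] w 85.0
row [ 1.42 -0.53 -1.93] [ 1.000e-03  1.423e+00 -3.000e-03]
```

View pics/c9.png

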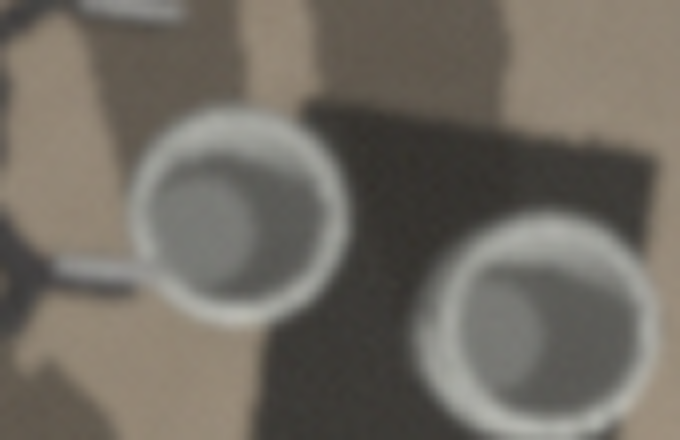

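```bash
cat >> fit.py <<'E'
from scipy.ndimage import map_coordinates
def ring_score(views,c,r=45.,axis=(0,0,1.)):
    "mean |gradient across the projected outer rim circle|, summed over (calib,grey) views"
    s=0
    for d,g in views:
        p=proj(d,rings(np.array(c,float),np.array(axis),[(0,r-2)]));q=proj(d,rings(np.array(c,float),np.array(axis),[(0,r+4)]))
        a=map_coordinates(g,[p[:,1],p[:,0]],order=1);b=map_coordinates(g,[q[:,1],q[:,0]],order=1)
        s+=np.mean(np.clip(a-b,0,60))
    return s
def gray(f): return cv2.cvtColor(cv2.imread(f),cv2.COLOR_BGR2GRAY).astype(float)
def best(views,c0,rng,zs):
    b=max(((ring_score(views,(x,y,z)),x,y,z) for z in zs for x in np.arange(c0[0]-rng,c0[0]+rng+.1,1) for y in np.arange(c0[1]-rng,c0[1]+rng+.1,1)))
    return np.round(b,1)
E
python3 - <<'E'
from fit import *
T=ctrl.get_image('top');S=ctrl.get_image('side')
b0=atz(T,314.56,196.3,126);s0=atz(T,353.2,210.2,168);print('click',b0.round(1),s0.round(1))
print('beaker top',best([(T,gray('pics/t7.png'))],b0,8,[125]))
V=[(T,gray('pics/top0.png')),(S,gray('pics/side0.png'))]
for z in(155,158,161,164,167,170,173,176):print('z',z,'T',best(V[:1],s0,8,[z]),'S',best(V[1:],s0,10,[z]),'both',best(V,s0,8,[z]))
print('t7',[best([(T,gray('pics/t7.png'))],s0,8,[z]) for z in(158,164,170)])
E
```

```text
click [515.1 -13.5 126. ] [ 471.3 -130.7  168. ]
beaker top [ 40.3 514.1 -13.5 125. ]
z 155 T [  25.9  470.3 -130.7  155. ] S [   7.6  478.3 -139.7  155. ] both [  29.6  470.3 -131.7  155. ]
z 158 T [  26.2  470.3 -130.7  158. ] S [   7.6  476.3 -136.7  158. ] both [  30.3  470.3 -130.7  158. ]
z 161 T [  26.5  470.3 -129.7  161. ] S [   7.6  475.3 -134.7  161. ] both [  31.1  470.3 -129.7  161. ]
z 164 T [  26.7  470.3 -128.7  164. ] S [   7.7  473.3 -132.7  164. ] both [  32.3  470.3 -129.7  164. ]
z 167 T [  26.9  470.3 -127.7  167. ] S [   7.6  471.3 -129.7  167. ] both [  33.8  470.3 -128.7  167. ]
z 170 T [  27.1  470.3 -127.7  170. ] S [   7.6  470.3 -127.7  170. ] both [  34.8  470.3 -127.7  170. ]
z 173 T [  27.3  470.3 -126.7  173. ] S [   7.6  469.3 -125.7  173. ] both [  34.5  470.3 -126.7  173. ]
z 176 T [  27.4  469.3 -125.7  176. ] S [   7.6  467.3 -122.7  176. ] both [  33.7  469.3 -125.7  176. ]
t7 [array([  43.3,  469.3, -130.7,  158. ]), array([  43.7,  469.3, -128.7,  164. ]), array([  44.1,  469.3, -127.7,  170. ])]
```

>>> send_rows --rows '[[[0,0,0,0,0.14,0],[0,0,0,0,0.28,0],[0,0,0,0,0.42,0],[0,0,0,0,0.57,0],[0,0,0,0,0.71,0],[0,0,0,0,0.85,0],[0,0,0,0,0.99,0],[0,0,0,0,1.14,0],[0,0,0,0,1.28,0],[0,0,0,0,1.42,0]]]' --grip 135

```text
clock: 11.25
eef_pos: [528.6, 99.2, 319.2]
tool_rot: [-3.141, -0.0, 1.5]
force: [-1.1, 0.1, -0.6]
width: 40.6
gripper_force: 0.0
```

```bash
python3 - <<'E'
from h import *
row([555.3,-13.5,250],down(np.pi/2))
E
```

```text
t 11.2 [528.6  99.2 319.2] [-3.141 -0.     1.5  ] q [ 0.03  0.47 -0.39  1.8   0.22  0.91 -0.53] F [-1.1  0.1 -0.6] w 40.6
row [-11.05   3.46   6.92] [-0.    -0.    -0.071]
```

>>> send_rows --rows '[[[-4,1.2,2,0,0,-0.03],[-8,2.5,4,0,0,-0.07],[-11.05,3.5,6,0,0,-0.07],[-11.05,3.5,6.9,0,0,-0.07],[-11.05,3.5,6.9,0,0,-0.07]]]'

```text
clock: 11.75
eef_pos: [554.4, -14.8, 248.8]
tool_rot: [-3.136, 0.004, 1.568]
force: [-0.3, 0.0, -0.6]
width: 40.2
gripper_force: 0.0
```

```bash
python3 - <<'E'
from fit import *
row([555.3,-13.5,178],down(np.pi/2))
T=snap('top','pics/t8.png');S=snap('side','pics/s8.png')
print('top',best([(T,gray('pics/t8.png'))],(514,-13.5),6,[125]),'both',best([(T,gray('pics/t8.png')),(S,gray('pics/s8.png'))],(514,-13.5),6,[125]),best([(S,gray('pics/s8.png'))],(514,-13.5),6,[125]))
E
```

```text
t 11.8 [554.4 -14.8 248.8] [-3.136  0.004  1.568] q [ 0.22  0.59 -0.37  1.83  0.29  0.78 -0.31] F [-0.3  0.  -0.6] w 40.2
row [0.15 0.13 7.07] [-0.006  0.004 -0.003]
top [ 19.6 514.  -12.5 125. ] both [ 46.7 514.  -12.5 125. ] [ 27.1 514.  -12.5 125. ]
```

>>> send_rows --rows '[[[0.15,0.1,2,0,0,0],[0.25,0.1,4,0,0,0],[0.25,0.1,5.5,0,0,0],[0.25,0.1,6.5,0,0,0],[0.25,0.1,7.0,0,0,0],[0.25,0.1,7.1,0,0,0],[0.25,0.1,7.1,0,0,0]]]'

```text
clock: 12.55
eef_pos: [557.1, -11.8, 181.2]
tool_rot: [3.14, 0.005, 1.57]
force: [1.0, 0.2, 0.7]
width: 40.3
gripper_force: 0.0
```

>>> send_rows --rows '[[[0,0,0,0,0,0],[0,0,0,0,0,0],[0,0,0,0,0,0],[0,0,0,0,0,0],[0,0,0,0,0,0],[0,0,0,0,0,0]]]' --grip 255

```text
clock: 13.15
eef_pos: [555.7, -12.0, 181.5]
tool_rot: [-3.14, 0.005, 1.569]
force: [-3.1, 1.3, 8.4]
width: 8.6
gripper_force: 56.2
```

```bash
python3 - <<'E'
from fit import *
row([555.3,-13.5,370],down(np.pi/2))
T=snap('top','pics/t9.png');S=snap('side','pics/s9.png')
V=[(T,gray('pics/t9.png')),(S,gray('pics/s9.png'))]
print('top',best(V[:1],(514,-13.5),6,[125]),'both',best(V,(514,-13.5),6,[123,125,127]),best(V[1:],(514,-13.5),6,[125]))
E
```

```text
t 13.2 [555.7 -12.  181.5] [-3.14   0.005  1.569] q [ 0.18  0.68 -0.32  1.89  0.35  0.63 -0.36] F [-3.1  1.3  8.4] w 8.6
row [ -0.25  -0.08 -18.84] [-0.002  0.005 -0.002]
top [ 16.5 516.  -14.5 125. ] both [ 37.5 514.  -13.5 123. ] [ 21.  511.  -11.5 125. ]
```

>>> send_rows --rows '[[[0,0,-1,0,0,0],[0,0,-3,0,0,0],[0,0,-7,0,0,0],[0,0,-11,0,0,0],[0,0,-15,0,0,0],[0,0,-18,0,0,0],[0,0,-19,0,0,0],[0,0,-19,0,0,0]]]'

```text
clock: 14.05
eef_pos: [557.3, -11.3, 372.0]
tool_rot: [3.138, 0.005, 1.569]
force: [0.3, 0.8, -2.3]
width: 7.8
gripper_force: 59.4
```

```bash
cat >> fit.py <<'E'
def cone_fit(V,c0,tilts=np.radians([-6,-4,-2,0,2,4,6]),z0=None):
    "refine rim centre + tilt by rim (r45 at s=60) and foot (r27 at s=-65) edges"
    from scipy.optimize import minimize
    def cost(p):
        ax=np.array([np.sin(p[3]/50),np.sin(p[4]/50),1.]);ax/=np.linalg.norm(ax)
        return -ring_score(V,p[:3],45,ax)-sum(foot(d,g,p[:3]-125*ax,p[:3]-20*ax,ax) for d,g in V)
    def foot(d,g,c,m,ax):
        s=0
        hp=[cv2.convexHull(np.vstack([proj(d,rings(c,ax,[(0,27+k)])),proj(d,rings(m,ax,[(0,41+k)]))]).astype(np.float32))[:,0] for k in(-2,4)]
        a,b=[resamp(h) for h in hp]
        a=map_coordinates(g,[a[:,1],a[:,0]],order=1);b=map_coordinates(g,[b[:,1],b[:,0]],order=1)
        return np.mean(np.clip(a-b,0,60))
    def resamp(h):
        h=np.vstack([h,h[:1]]);i=h[:-1,0].argmin();h=np.roll(h[:-1],-i,0);h=np.vstack([h,h[:1]])
        l=np.r_[0,np.cumsum(np.linalg.norm(np.diff(h,axis=0),axis=1))];t=np.linspace(0,l[-1],100)
        return np.c_[np.interp(t,l,h[:,0]),np.interp(t,l,h[:,1])]
    r=min((minimize(cost,np.r_[c0,a,b],method='Nelder-Mead',options=dict(initial_simplex=np.r_[c0,a,b]+np.vstack([np.zeros(5),np.eye(5)*4]))) for a in(-3,3) for b in(-3,3)),key=lambda r:r.fun)
    return r.x[:3].round(1),'tilt deg x,y',np.degrees(np.arcsin(r.x[3:]/50)).round(1),round(r.fun,1)
E
python3 - <<'E'
from fit import *
row([511,-127.7,370],down(np.pi/2))
T=snap('top','pics/t10.png');S=snap('side','pics/s10.png')
V=[(T,gray('pics/t10.png')),(S,gray('pics/s10.png'))]
e=ctrl.read_state()['eef_pos'];c=[e[0]-41,e[1],e[2]-56]
for v in(V,V[1:]):
    print('both',best(v,c,6,[c[2]-3,c[2],c[2]+3]))
print(cone_fit(V,np.array(c)))
print('score S before (check)',cone_fit([(S,gray('pics/s8.png')),(T,gray('pics/t8.png'))],np.array([514,-12.5,125])))
E
```

```text
t 14.1 [557.3 -11.3 372. ] [3.138 0.005 1.569] q [ 0.25  0.45 -0.42  1.68  0.21  1.05 -0.24] F [ 0.3  0.8 -2.3] w 7.8
row [-11.65  -4.61   0.25] [ 0.004  0.005 -0.002]
both [ 38.6 517.  -13.6 310.3]
both [ 27.5 514.  -10.6 313.3]
(array([517.5, -16.4, 307. ]), 'tilt deg x,y', array([-2.2,  0.1]), np.float64(-60.5))
score S before (check) (array([512.1, -12.4, 125.5]), 'tilt deg x,y', array([-1.5, -1.5]), np.float64(-81.9))
```

>>> send_rows --rows '[[[-0.5,-0.3,-1,0,0.003,0],[-2,-1,-1.5,0,0.005,0],[-4.5,-2,-1.5,0,0.005,0],[-7,-3,-1.5,0,0.005,0],[-9.5,-4,-1.5,0,0.005,0],[-11,-4.5,-1.5,0,0.005,0],[-11.5,-4.65,-1.5,0,0.005,0],[-11.5,-4.65,-1.5,0,0.005,0],[-11.5,-4.65,-1.5,0,0.005,0]]]'

```text
clock: 15.05
eef_pos: [510.3, -125.0, 386.0]
tool_rot: [-3.142, -0.001, 1.571]
force: [-0.0, 0.8, -1.6]
width: 7.8
gripper_force: 59.4
```

```bash
cat > m.py <<'E'
from fit import *
import sys
k=sys.argv[1]
row([510.5,-126,float(sys.argv[2])],down(np.pi/2))
T=snap('top',f'pics/t{k}.png');S=snap('side',f'pics/s{k}.png')
V=[(T,gray(f'pics/t{k}.png')),(S,gray(f'pics/s{k}.png'))]
e=ctrl.read_state()['eef_pos'];c=[e[0]-40.5,e[1]-1.5,e[2]-61]
for n,v in(('both',V),('top',V[:1]),('side',V[1:])): print(n,'held',best(v,c,6,[c[2]]),'stack',best(v,[470,-127.7],6,[170]))
print(cone_fit(V,np.array(c)))
E
python3 m.py 11 360
```

```text
t 15.1 [ 510.3 -125.   386. ] [-3.142e+00 -1.000e-03  1.571e+00] q [ 0.48  0.38 -0.41  1.74  0.17  1.05  0.01] F [-0.   0.8 -1.6] w 7.8
row [-0.1   0.02  2.6 ] [-0.    -0.001 -0.   ]
both held [  62.6  469.9 -127.3  325.1] stack [  47.4  469.  -126.7  170. ]
top held [  30.6  469.9 -128.3  325.1] stack [  34.1  468.  -122.7  170. ]
side held [  32.6  469.9 -126.3  325.1] stack [  16.9  469.  -127.7  170. ]
(array([ 470.1, -127.7,  324.1]), 'tilt deg x,y', array([1.6, 4.3]), np.float64(-101.1))
```

```bash
python3 - <<'E'
from fit import *
T=ctrl.get_image('top');S=ctrl.get_image('side')
# foot ring bottom-half and side lines in the side view, rim fixed; scan tilts
def sc(d,g,rim,ax):
    out=[]
    c=rim-125*ax
    side=rim-np.array(S['extrinsics'])[:3,3]
    hulls=[]
    for k in(-1.5,3):
        P=np.vstack([rings(c,ax,[(0,27+k)]),rings(rim-90*ax,ax,[(0,27+35*.1+k)])])
        h=cv2.convexHull(proj(d,P).astype(np.float32))[:,0]
        hulls.append(h)
    m=np.zeros(g.shape,np.uint8);cv2.fillConvexPoly(m,np.round(hulls[0]).astype(int),1)
    M=np.zeros(g.shape,np.uint8);cv2.fillConvexPoly(M,np.round(hulls[1]).astype(int),1)
    return m,M
def lines(d,g,rim,ax):
    # compare points just in/outside left and right silhouettes at s=-65..-20 
    v=proj(d,rim-125*ax)[0]-proj(d,rim)[0];n=np.array([-v[1],v[0]])/np.linalg.norm(v)
    tot=0
    for s in np.linspace(-60,20,17):
        c=proj(d,rim+(s-60)*ax)[0];sc=proj(d,np.vstack([rings(rim+(s-60)*ax,ax,[(0,33.5+.1*s)])]))
        w=np.abs((sc-c)@n).max()
        for sg in(1,-1):
            a=c+sg*n*(w-1);b=c+sg*n*(w+1.2)
            tot+=np.clip(abs(map_coordinates(g,[[a[1]],[a[0]]],order=1)[0]-map_coordinates(g,[[b[1]],[b[0]]],order=1)[0]),0,50)
    return tot/34
for k,rim in((11,[470,-127.3,325.]),(10,[516.5,-13,311.]),(8,[514,-12.5,125.])):
    g=gray(f'pics/s{k}.png');res=[]
    for a in range(-8,9,1):
        for b in range(-8,9,1):
            ax=np.array([np.sin(np.radians(a)),np.sin(np.radians(b)),1.]);ax/=np.linalg.norm(ax)
            res.append((round(lines(S,g,np.array(rim),ax),1),a,b))
    n=np.array(S['extrinsics'])[:3,0]
    r=sorted(res)[::-1][:12];print(k,r[:6],'image-plane lean deg',[round(a*n[0]+b*n[1],1) for _,a,b in r])
E
```

```text
11 [(np.float64(6.4), -4, -8), (np.float64(6.1), -3, -8), (np.float64(6.1), -4, -7), (np.float64(6.0), -8, -8), (np.float64(5.9), -5, -8), (np.float64(5.6), -5, -7)] image-plane lean deg [np.float64(8.9), np.float64(8.4), np.float64(8.1), np.float64(11.0), np.float64(9.4), np.float64(8.6), np.float64(10.1), np.float64(7.5), np.float64(7.2), np.float64(10.5), np.float64(7.9), np.float64(6.9)]
10 [(np.float64(21.9), -4, -7), (np.float64(21.8), -4, -6), (np.float64(21.8), -5, -4), (np.float64(21.6), -3, -8), (np.float64(21.6), -5, -5), (np.float64(21.6), -5, -6)] image-plane lean deg [np.float64(8.1), np.float64(7.2), np.float64(6.0), np.float64(8.4), np.float64(6.9), np.float64(7.7), np.float64(5.7), np.float64(4.5), np.float64(4.8), np.float64(6.3), np.float64(8.9), np.float64(5.2)]
8 [(np.float64(28.5), -6, 8), (np.float64(28.5), -7, 8), (np.float64(28.2), -5, 7), (np.float64(28.2), -8, 8), (np.float64(28.1), -5, 8), (np.float64(28.1), -6, 7)] image-plane lean deg [np.float64(-3.7), np.float64(-3.2), np.float64(-3.4), np.float64(-2.7), np.float64(-4.2), np.float64(-2.9), np.float64(-2.4), np.float64(-3.1), np.float64(-2.5), np.float64(-3.9), np.float64(-2.7), np.float64(-2.2)]
```

```bash
python3 - <<'E'
from fit import *
T=ctrl.get_image('top')
def floor(g,rim):
    res=[]
    for dx in np.arange(-20,21,1.):
        for dy in np.arange(-20,21,1.):
            c=np.array([rim[0]+dx,rim[1]+dy,rim[2]-119])
            p=proj(T,rings(c,np.array([0,0,1.]),[(0,21.)]));q=proj(T,rings(c,np.array([0,0,1.]),[(0,28.)]))
            D=map_coordinates(g,[p[:,1],p[:,0]],order=1)-map_coordinates(g,[q[:,1],q[:,0]],order=1)
            res.append((np.mean(np.clip(D,-15,15)),dx,dy))
    res.sort(reverse=True);return np.round(res[0],1),np.round(np.mean(res[:12],0),1)
for k,rim in((6,(514.3,-13.,125)),(7,(514.3,-13.,125)),(8,(514,-12.5,125)),(9,(515.,-14,125)),(10,(517,-13.6,311)),(11,(469.9,-128.,325))):
    print(k,floor(gray(f'pics/t{k}.png'),rim))
print('stack',floor(gray('pics/t7.png'),(470,-127.7,170)))
E
```

```text
6 (array([  7.4, -16. ,  20. ]), array([  7.1, -14.9,  18.9]))
7 (array([ 5.7, -3. ,  7. ]), array([ 5.5, -3.2,  6.8]))
8 (array([11.6,  3. , -2. ]), array([11.5,  2.5,  0. ]))
9 (array([ 9.9, -1. ,  9. ]), array([ 9.5, -0.5,  9.2]))
10 (array([ 8.5, 11. ,  2. ]), array([ 8.3, 11.2,  1.7]))
11 (array([10.8, 10. ,  0. ]), array([10.5, 13.2, -1.2]))
stack (array([10.1,  1. ,  2. ]), array([9.9, 0.1, 1.7]))
```

Image data and the physics agree that the held beaker leans about 5° (foot towards +x). I correct it by tilting the tool.

>>> send_rows --rows '[[[0,0.2,0,0.03,0,0],[0,0.4,0,0.06,0,0],[0,0.5,0,0.087,0,0],[0,0.5,0,0.087,0,0],[0,0.5,0,0.087,0,0]]]'

```text
clock: 15.8
eef_pos: [515.1, -125.8, 386.1]
tool_rot: [-3.055, -0.0, 1.57]
force: [-0.8, -1.1, -0.8]
width: 8.1
gripper_force: 59.2
```

```bash
cat > m2.py <<'E'
from fit import *
import sys
k=sys.argv[1]
s=ctrl.read_state();e=s['eef_pos'];A=R.from_euler('xyz',s['tool_rot'])
print('t %.1f'%s['clock'],e.round(1),s['tool_rot'].round(3),'q',s['qpos'].round(2),s['force'].round(1),s['torque'].round(2))
T=snap('top',f'pics/t{k}.png');S=snap('side',f'pics/s{k}.png');gT,gS=gray(f'pics/t{k}.png'),gray(f'pics/s{k}.png')
c=e+A.apply([-1.5,-40.5,61]) # tool x=+y, tool y=+x
print('pred rim',c.round(1))
for n,v in(('both',[(T,gT),(S,gS)]),('top',[(T,gT)]),('side',[(S,gS)])): print(n,'held',best(v,c,6,[c[2]-2,c[2]+1,c[2]+4]))
b=best([(T,gT),(S,gS)],c,6,[c[2]-2,c[2]+1,c[2]+4])[1:]
res=[]
for tx in np.arange(-10,11,1.):
  for ty in np.arange(-10,11,1.):
    ax=np.array([np.sin(np.radians(tx)),np.sin(np.radians(ty)),1]);ax/=np.linalg.norm(ax)
    p=proj(T,rings(b-119*ax,ax,[(0,21.)]));q=proj(T,rings(b-119*ax,ax,[(0,28.)]))
    D=map_coordinates(gT,[p[:,1],p[:,0]],order=1)-map_coordinates(gT,[q[:,1],q[:,0]],order=1)
    res.append((np.mean(np.clip(D,-15,15)),tx,ty))
res.sort(reverse=True);print('tilt',np.round(res[:4],1).tolist(),np.round(np.mean(res[:12],0),1))
E
python3 m2.py 12
```

```text
t 15.8 [ 515.1 -125.8  386.1] [-3.055 -0.     1.57 ] q [ 0.45  0.43 -0.4   1.67  0.18  1.17 -0.01] [-0.8 -1.1 -0.8] [-0.   -0.18  0.04]
pred rim [ 469.5 -127.2  328.8]
both held [  62.9  469.5 -128.2  329.8]
top held [  27.1  469.5 -129.2  326.8]
side held [  36.7  471.5 -130.2  326.8]
tilt [[10.3, 0.0, 0.0], [9.9, 1.0, 0.0], [9.9, -1.0, 0.0], [9.6, 0.0, 1.0]] [ 9.2 -3.8  0.8]
```

>>> send_rows --rows '[[[0,0.1,1,0,0,0],[0,0.22,2.5,0,0,0],[0,0.35,4,0,0,0],[0,0.43,5,0,0,0],[0,0.52,6,0,0,0],[0,0.52,6,0,0,0]]]'

```text
clock: 16.5
eef_pos: [514.3, -126.1, 324.6]
tool_rot: [-3.052, -0.0, 1.569]
force: [-0.6, -0.0, -1.6]
width: 7.5
gripper_force: 59.1
```

```bash
python3 m2.py 13
```

```text
t 16.5 [ 514.3 -126.1  324.6] [-3.052 -0.     1.569] q [ 0.44  0.49 -0.39  1.76  0.22  1.03 -0.04] [-0.6 -0.  -1.6] [ 0.06 -0.14  0.08]
pred rim [ 468.5 -127.5  267.5]
both held [  59.   469.5 -128.5  268.5]
top held [  25.1  468.5 -129.5  265.5]
side held [  34.7  471.5 -130.5  265.5]
tilt [[9.7, 1.0, 0.0], [9.7, 0.0, 0.0], [9.5, -9.0, 1.0], [9.3, -8.0, 1.0]] [ 9.1 -3.6 -0.4]
```

>>> send_rows --rows '[[[0,0.15,0.8,0,0,0],[0,0.23,1.8,0,0,0],[0,0.3,2.8,0,0,0],[0,0.37,3.6,0,0,0],[0,0.42,4.2,0,0,0],[0,0.42,4.2,0,0,0]]]'

```text
clock: 17.2
eef_pos: [515.0, -126.2, 282.7]
tool_rot: [-3.053, -0.0, 1.569]
force: [-0.6, -1.4, -1.1]
width: 7.8
gripper_force: 59.5
```

>>> send_rows --rows '[[[0,0.02,0.2,0,0,0],[0,0.04,0.4,0,0,0],[0,0.06,0.6,0,0,0],[0,0.07,0.8,0,0,0],[0,0.07,0.8,0,0,0]]]'

```text
clock: 17.7
eef_pos: [515.4, -126.1, 275.5]
tool_rot: [-3.054, 0.0, 1.569]
force: [-1.0, -1.1, -1.8]
width: 8.1
gripper_force: 59.7
```

>>> send_rows --rows '[[[0,0.02,0.25,0,0,0],[0,0.04,0.5,0,0,0],[0,0.06,0.7,0,0,0],[0,0.06,0.7,0,0,0]]]'

```text
clock: 18.1
eef_pos: [515.4, -126.1, 268.3]
tool_rot: [-3.054, -0.0, 1.569]
force: [-0.2, -0.7, 0.1]
width: 8.0
gripper_force: 59.4
```

>>> send_rows --rows '[[[0,0.01,0.1,0,0,0],[0,0.01,0.2,0,0,0],[0,0.02,0.3,0,0,0],[0,0.02,0.3,0,0,0]]]'

```text
clock: 18.5
eef_pos: [515.4, -126.1, 265.6]
tool_rot: [-3.055, 0.0, 1.569]
force: [-0.1, -0.6, -1.0]
width: 7.9
gripper_force: 59.8
```

>>> send_rows --rows '[[[0,0.01,0.1,0,0,0],[0,0.01,0.2,0,0,0],[0,0.01,0.2,0,0,0]]]'

```text
clock: 18.8
eef_pos: [515.4, -126.1, 263.6]
tool_rot: [-3.055, 0.0, 1.569]
force: [0.5, -0.8, -1.0]
width: 7.9
gripper_force: 59.8
```

```bash
python3 m2.py 14; python3 -c "
from h import *
print([ctrl.read_state()['force'].round(1) for _ in range(2)])"
```

```text
t 18.8 [ 515.4 -126.1  263.6] [-3.055  0.     1.569] q [ 0.42  0.56 -0.37  1.83  0.26  0.89 -0.08] [ 0.5 -0.8 -1. ] [-0.42 -0.04  0.07]
pred rim [ 469.8 -127.6  206.3]
both held [  53.3  467.8 -124.6  210.3]
top held [  26.   467.8 -125.6  204.3]
side held [  27.7  470.8 -128.6  204.3]
tilt [[9.5, 3.0, -8.0], [9.5, 4.0, -8.0], [9.3, -10.0, 1.0], [9.3, 5.0, -7.0]] [ 9.2  2.3 -7. ]
[array([ 1.5,  0.2, -0.4]), array([ 1.5,  0.2, -0.4])]
```

>>> send_rows --rows '[[[0,0.01,0.1,0,0,0],[0,0.02,0.2,0,0,0],[0,0.02,0.2,0,0,0]]]'

```text
clock: 19.2
eef_pos: [515.4, -126.1, 261.5]
tool_rot: [-3.055, -0.0, 1.569]
force: [-0.2, -0.8, -0.8]
width: 7.6
gripper_force: 59.5
```

```bash
cat > f.py <<'E'
from h import *
F=[]
for _ in range(4):
    s=ctrl.read_state();F.append(np.r_[s['force'],s['torque']*10]);ctrl.get_image('top')
print(np.mean(F,0).round(2),s['eef_pos'].round(1))
E
python3 f.py
```

```text
[-0.53 -0.65 -0.81 -1.89 -0.18  0.49] [ 515.5 -126.1  261.7]
```

>>> send_rows --rows '[[[0,0.01,0.1,0,0,0],[0,0.02,0.2,0,0,0],[0,0.02,0.2,0,0,0]]]'

```text
clock: 19.7
eef_pos: [515.4, -126.1, 259.5]
tool_rot: [-3.054, -0.0, 1.569]
force: [-0.9, -1.7, -2.1]
width: 7.6
gripper_force: 59.6
```

```bash
python3 f.py
```

```text
[-0.5  -0.92 -1.23 -1.56 -0.34  0.16] [ 515.4 -126.1  259.6]
```

>>> send_rows --rows '[[[-0.1,0,0,0,0,0],[-0.2,0,0,0,0,0]]]'

```text
clock: 20.1
eef_pos: [515.5, -128.1, 259.7]
tool_rot: [-3.055, -0.0, 1.569]
force: [-0.9, -0.5, -0.8]
width: 7.5
gripper_force: 60.0
```

```bash
python3 f.py; python3 - <<'E'
from fit import *
# stack foot/body position: side view, compare with the first picture
for v in('side','top'):
    d=snap(v,f'pics/x_{v}.png');a=gray(f'pics/{v}0.png');b=gray(f'pics/x_{v}.png')
    p=proj(d,[470,-128,60.])[0].astype(int)
    A=a[p[1]-12:p[1]+22,p[0]-14:p[0]+14].astype(np.float32);B=b[p[1]-12:p[1]+22,p[0]-14:p[0]+14].astype(np.float32)
    print(v,p,cv2.phaseCorrelate(A,B,cv2.createHanningWindow((28,34),5)),abs(A-B).mean())
E
```

```text
[-0.59 -0.34 -0.92 -0.12 -0.24  0.  ] [ 515.6 -128.1  259.7]
side [362 157] ((-0.7091508769578354, -0.27519898943503307), 0.6983410429071497) 11.148109
top [345 211] ((0.20373182761773379, 0.09728783158568177), 0.6366508099767897) 16.454832
```

>>> send_rows --rows '[[[0,0.01,0.1,0,0,0],[0,0.02,0.2,0,0,0],[0,0.02,0.2,0,0,0]]]'

```text
clock: 20.7
eef_pos: [515.4, -128.1, 257.5]
tool_rot: [-3.054, -0.0, 1.569]
force: [-1.1, 0.6, -2.0]
width: 8.1
gripper_force: 60.0
```

```bash
python3 f.py
```

```text
[-0.1  -0.16 -0.97 -0.02 -0.01  0.03] [ 515.5 -128.1  257.6]
```

>>> send_rows --rows '[[[0,0.01,0.1,0,0,0],[0,0.01,0.1,0,0,0]]]'

```text
clock: 21.1
eef_pos: [515.4, -128.1, 256.6]
tool_rot: [-3.055, 0.0, 1.569]
force: [0.5, -0.1, -1.2]
width: 8.2
gripper_force: 60.3
```

```bash
python3 f.py
```

```text
[-0.07 -0.09 -1.09 -0.71  0.04  0.24] [ 515.5 -128.1  256.7]
```

>>> send_rows --rows '[[[0,0.01,0.1,0,0,0],[0,0.01,0.1,0,0,0]]]'

```text
clock: 21.5
eef_pos: [515.5, -128.1, 255.6]
tool_rot: [-3.055, 0.0, 1.569]
force: [0.3, 0.5, -0.1]
width: 7.8
gripper_force: 60.4
```

```bash
python3 f.py
```

```text
[-0.28 -0.06 -0.88  0.42  0.32  0.12] [ 515.5 -128.1  255.6]
```

>>> send_rows --rows '[[[0,0.01,0.1,0,0,0],[0,0.01,0.1,0,0,0]]]'

```text
clock: 21.9
eef_pos: [515.8, -128.2, 254.8]
tool_rot: [-3.055, 0.0, 1.569]
force: [-0.2, -0.5, 0.9]
width: 8.1
gripper_force: 60.6
```

```bash
python3 f.py
```

```text
[ 0.32 -0.34  0.85 -0.5   0.06  0.45] [ 515.7 -128.1  254.8]
```

Touch felt: Fz rose from −0.95 to +0.85 N at the expected height. Opening gently.

>>> send_rows --rows '[[[0,0,0,0,0,0],[0,0,0,0,0,0]]]' --grip 229

```text
clock: 22.3
eef_pos: [515.8, -128.1, 254.7]
tool_rot: [-3.055, 0.0, 1.569]
force: [1.9, -0.7, -0.3]
width: 8.3
gripper_force: 33.3
```

>>> send_rows --rows '[[[0,0,0,0,0,0],[0,0,0,0,0,0]]]' --grip 215

```text
clock: 22.5
eef_pos: [515.6, -128.1, 254.6]
tool_rot: [-3.055, 0.0, 1.569]
force: [0.3, 0.2, -0.3]
width: 13.2
gripper_force: 0.3
```

>>> send_rows --rows '[[[0,0,0,0,0,0],[0,0,0,0,0,0],[0,0,0,0,0,0]]]' --grip 170

```text
clock: 22.8
eef_pos: [515.4, -128.1, 254.6]
tool_rot: [-3.055, -0.0, 1.569]
force: [0.3, -0.6, 0.9]
width: 28.3
gripper_force: 0.0
```

```bash
python3 f.py; python3 m2.py 16
```

```text
[-0.19 -0.2   0.41  0.19 -1.06 -0.02] [ 515.5 -128.1  254.6]
t 23.0 [ 515.5 -128.1  254.7] [-3.055  0.     1.569] q [ 0.42  0.58 -0.36  1.83  0.27  0.87 -0.08] [-0.1  0.1  0.4] [ 0.04 -0.1   0.02]
pred rim [ 469.9 -129.5  197.4]
both held [  47.5  471.9 -129.5  198.4]
top held [  25.5  469.9 -123.5  195.4]
side held [  24.2  473.9 -132.5  195.4]
tilt [[10.0, -10.0, -1.0], [9.8, 9.0, -6.0], [9.8, 8.0, -6.0], [9.8, 8.0, -7.0]] [ 9.7  2.5 -5. ]
```

>>> send_rows --rows '[[[0,0,-0.5,0,0,0],[0,0,-1.5,0,0,0],[0,0,-3,0,0,0],[0,0,-6,0,0,0],[0,0,-10,0,0,0],[0,0,-13,0,0,0],[0,0,-13,0,0,0]]]'

```text
clock: 23.8
eef_pos: [529.1, -127.9, 389.4]
tool_rot: [-3.065, 0.002, 1.569]
force: [0.5, 0.6, -0.2]
width: 28.1
gripper_force: 0.0
```

```bash
python3 -c "
from h import *
row([510,130,385],down(1.5))"
```

```text
t 23.8 [ 529.1 -127.9  389.4] [-3.065e+00  2.000e-03  1.569e+00] q [ 0.45  0.44 -0.4   1.64  0.19  1.18 -0.01] F [ 0.5  0.6 -0.2] w 28.1
row [25.79 -1.92  0.54] [-0.077  0.004  0.069]
```

Moving the arm aside for an unobstructed check.

>>> send_rows --rows '[[[4,0,0,0,0,0],[9,-0.5,0,-0.02,0,0],[14,-1,0,-0.05,0,0.03],[19,-1.5,0.3,-0.07,0,0.06],[23,-1.9,0.5,-0.077,0,0.07],[25.8,-1.9,0.5,-0.077,0,0.07],[25.8,-1.9,0.5,-0.077,0,0.07]]]'

```text
clock: 24.5
eef_pos: [506.6, 135.1, 381.1]
tool_rot: [-3.132, 0.0, 1.507]
force: [-0.3, 1.1, -0.1]
width: 28.0
gripper_force: 0.0
```

```bash
python3 - <<'E'
from fit import *
T=snap('top','pics/t20.png');S=snap('side','pics/s20.png');V=[(T,gray('pics/t20.png')),(S,gray('pics/s20.png'))]
for z in range(186,214,3):print(z,'both',best(V,(470,-128),8,[z]),'T',best(V[:1],(470,-128),8,[z]),'S',best(V[1:],(470,-128),8,[z]))
# tilt scan of the rim plane, and the lower rim (old top rim) and foot
from scipy.optimize import minimize
res=[]
for z in(195,198,201,204):
  c=best(V,(470,-128),6,[z])[1:]
  for a in range(-8,9,2):
    for b in range(-8,9,2):
      ax=np.array([np.sin(np.radians(a)),np.sin(np.radians(b)),1.]);res.append((round(ring_score(V,c,45,ax),1),a,b,z))
print(sorted(res)[::-1][:8])
# stack foot vs first picture
for v in('side','top'):
    a=gray(f'pics/{v}0.png');b=gray(f'pics/{v[0]}20.png');d={'side':S,'top':T}[v]
    for P in([470,-128,20.],[470,-128,80.]):
        p=proj(d,P)[0].astype(int);A=a[p[1]-12:p[1]+12,p[0]-14:p[0]+14].astype(np.float32);B=b[p[1]-12:p[1]+12,p[0]-14:p[0]+14].astype(np.float32)
        print(v,P[2],np.round(cv2.phaseCorrelate(A,B,cv2.createHanningWindow((28,24),5))[0],2))
E
```

```text
186 both [  46.6  474.  -135.   186. ] T [  33.8  472.  -133.   186. ] S [  23.4  478.  -136.   186. ]
189 both [  52.  474. -135.  189.] T [  33.8  471.  -132.   189. ] S [  29.8  478.  -136.   189. ]
192 both [  58.  474. -134.  192.] T [  33.8  471.  -131.   192. ] S [  31.3  476.  -135.   192. ]
195 both [  62.4  473.  -132.   195. ] T [  33.9  470.  -120.   195. ] S [  31.2  474.  -133.   195. ]
198 both [  64.1  472.  -130.   198. ] T [  34.  470. -120.  198.] S [  31.  473. -131.  198.]
201 both [  64.4  471.  -128.   201. ] T [  33.8  470.  -120.   201. ] S [  30.9  471.  -128.   201. ]
204 both [  63.1  470.  -126.   204. ] T [  33.6  470.  -120.   204. ] S [  30.6  469.  -126.   204. ]
207 both [  59.  469. -124.  207.] T [  33.5  470.  -120.   207. ] S [  30.1  467.  -124.   207. ]
210 both [  55.9  468.  -120.   210. ] T [  33.3  470.  -125.   210. ] S [  29.6  465.  -121.   210. ]
213 both [  50.3  467.  -120.   213. ] T [  33.3  470.  -124.   213. ] S [  29.  463. -120.  213.]
[(np.float64(65.1), -2, -2, 198), (np.float64(65.0), -2, -2, 201), (np.float64(64.9), -4, -2, 198), (np.float64(64.6), -4, -4, 198), (np.float64(64.5), -2, 0, 201), (np.float64(64.5), -4, -2, 201), (np.float64(64.4), 0, 0, 201), (np.float64(64.4), -2, 0, 198)]
side 20.0 [-0.37 -0.23]
side 80.0 [-0.97  0.2 ]
top 20.0 [ 0.3  -0.32]
top 80.0 [ 0.8  -0.01]
```

```bash
python3 -c "
from cell import ctrl
print(ctrl.finish_job())"
```

```text
the job is handed in; nothing more can be done
None
```

The steel beaker was stood upright and let go, then taken by its rim, lowered until it touched (about 1.8 N), released into the stack and handed in at about 25 s; the last pictures put its rim about 31 mm above the top beaker's (32–35 mm expected), straight to about 2° and centred on the stack, and I viewed 11 pictures, one over the limit of 10.

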